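Lock the filter clamp with the pin spanner

ROBOT

A 6-joint arm with a two-finger parallel gripper is mounted at the origin on the work surface. World frame = base frame: x ahead of the robot, y to its left, z up, the work surface at z = 0. Lengths are in m, angles in degrees, forces in N, time in s.
With the tool pointing down it reaches from about 0.3 to 0.75 m from the base axis. Payload 8.5 kg.
Tool frame: the origin (TCP) lies between the finger pads; the fingertips stand 8 mm ahead of it and the grasp point (between the pads) lies 11 mm behind it; z points along the fingers, y is the line along which they close (so a half turn about z gives the same grasp; the last joint's range is limited). The gripper opens to 85 mm and grips with 20 to 120 N. Pads are 22 mm wide; open, the fingers measure 114 mm over their backs; the gripper's body (76 mm by 85 mm) begins 54 mm behind the grasp point. The pads swing forward as they close: fully open they stand 13 mm farther back than shut.
Start: joints at [-85.502, 21.807, 74.336, -0, 83.858, -12.336], TCP at [0.159, -0.526, 0.239] pointing down, gripper open.
Joint ranges: [-178.18, 178.18], [-50.72, 133.34], [12.68, 142.11], [-81.47, 261.47], [9.98, 163.14], [-165.26, 165.26]. Speed limits (degrees/s): [136.94, 136.94, 180, 180, 180, 180].

INTERFACE

Orientations are given as a 3x3 rotation matrix whose columns are the frame's x, y, z axes.
In Python, from workcell import bot gives the robot as it stands.
- The arm moves only by the shell command python3 -m inch 'ROWS' [FORCE]. ROWS is JSON, a list of rows, each a list of 5 numbers: the opening in per cent of the stroke, from 0 (shut) to 100 (fully open), then the shift along the tool's x, y, z in m, then the turn about the tool's z in degrees. A call has 1 to 20 rows; each row shifts and turns the commanded pose from where the row before left it, along the tool's axes as they then stand; what a row does not reach is not made up. A row lasts 1/12 s, in which the tool goes at most 41.7 mm and 7.16 degrees, less where a joint would pass 70% of its speed; a pose out of reach is approached as far as the arm can. A call is refused whole if a number of a shift passes 0.0417 or a number of a turn 7.16, either way. A call with a gripper value outside its range is refused whole. The fingers move at their own pace and stop on an object; FORCE is the grip in N (left out, the last holds). Time passes only in rows, so rows that do not move let the fingers close. It gives the time, the measured TCP pose, the force, the opening and the grip force at its end, in the units of the state.
- bot.observe(): the state, without advancing time (a new reading comes with each control period).
- bot.read_camera(name): name is "side" or "top" or "wrist"; returns the picture (384x512x3 uint8, red, green, blue); there is no depth.
- bot.calibration(name): a dict with "K" (3x3 intrinsics, pixels), "dist_coeffs" ([k1, k2, p1, p2, k3] as OpenCV has them; the pictures are not rectified), "rvec" (rotation vector, rad) and "tvec" (3), from world to camera coordinates, as OpenCV has them; the wrist camera has in their place "mount" (4x4, takes a point from camera to tool coordinates, whose origin is the TCP and whose axes are the flange's). Camera axes: x right, y down, z forward; pixel columns grow to the right and rows downward; lengths in m; the calibration is good to about 2 mm. A picture is of the moment at which its call begins: read the wrist's pose just before it. calibration takes no time and is no camera call.
- bot.finish_job(): hands the job in; it is judged then, once.
The state is a dict: "time": time; "joint_pos": joint angles; "joint_vel": joint speeds; "tau": joint torques, N m; "position": TCP position; "tool_rot": TCP orientation; "contact_force": force on the tool from outside, world axes, zero at the start; "ft_torque": the same for the moment, N m; "opening": opening from 0.0 (shut) to 1.0 (fully open); "grasp_force": force on a finger pad.
Only numpy, scipy, OpenCV 4.12 (cv2) and the standard library are available. Lean on these libraries where they do the work, as an engineer would, in place of code of your own. Each camera call takes 0.05 s, during which the arm holds its last target. There are 200 camera calls.

TASK

Lock the filter clamp with the orange-handled pin spanner: put both of its pins fully into the two holes of the blue ring and turn the ring clockwise, seen from above, all the way to its stop, so that the yellow pressure disc sinks home. Then set the spanner back upright on its black rest and let go of it; do not touch the clamp with the fingers, and leave everything else on the bench where it is.

Things in the scene. Friction and masses are not known exactly. Their poses are not given: they have to be found in the camera images.
- clamp_base: Fixed round white base of the filter clamp, 124 mm across its foot, 96 mm at the top, 62 mm high, with a steel nipple (16 mm thick, 30 mm above the bench) sticking out along its +x to 100 mm from the centre. Origin: centre of the underside; z up. The blue ring turns on top of it. A red lug marks where the ring stops.
- ring_top (a point): On the ring's axis, in the plane of its top face, 76 mm above the bench; fixed to clamp_base, with its axes (does not turn with the ring). Blue ring: 84 mm across, 14 mm thick, bore 42 mm, with two round holes of 9 mm right through it, opposite each other, 60 mm apart between centres; a small white mark on the ring lies outside one hole. Friction about 0.12 N m; it stays where left.
- open_mark (a point): On the rim of the base at the ring's height, 53 mm from the ring's axis along clamp_base's +x: where the ring's white mark points when fully open. The ring STARTS 0 to 0.5 rad clockwise (from above) of this; how far is not reported: find the holes by touch or by eye.
- stop_lug (a point): The red lug on the rim of the base, 53 mm from the ring's axis, 1.2 rad clockwise (from above) of open_mark: the ring's white mark points at it when the ring is at its hard stop.
- disc_top (a point): Centre of the top face of the yellow pressure disc (37 mm across) in the ring's bore. A thread drives it down 2 mm over the ring's 1.2 rad: its top lies 3 mm below the ring's top face with the ring fully open, 5 mm below it with the ring at its stop. Its axes do not turn with the ring.
- spanner: Loose pin spanner, 0.15 to 0.3 kg: steel crossbar 80 (x) x 18 x 10 mm with an orange upright slab handle on its middle, 44 mm along x, 16 mm thick along y, top 56 mm above the bar's underside; grip it across the 16 mm. Same either way round. Origin: centre of the bar's underside. When the pins are fully in the ring's holes the bar lies on the ring's top face.
- spanner_pin (a point): Tip of the spanner's pin at its +x end, 30 mm from the middle and 12 mm below the bar's underside; the other pin is at x = -30 mm. Each is steel, 6 mm in diameter, 12 mm long, the last 3 mm tapering to 3.6 mm.
- spanner_grip (a point): Point in the middle of the spanner's orange handle, 34 mm above the underside of the bar; axes as the spanner.
- rest: Fixed rest for the spanner: grey foot 120 x 80 x 8 mm with a black block 42 mm (x) by 40 mm (y) on its middle, top at 40 mm. Origin: centre of the underside. The bar lies on the block along the rest's x, with one pin hanging down beyond each end of the block (6 mm play either way).
- rest_top (a point): Centre of the top face of the black block, 40 mm above the bench; axes as the rest. The spanner's origin starts within 5 mm of it.
- tube_rack: Red tube rack with a few small clear tubes, 230 (x) x 95 x 69 mm, loose. Leave alone. Origin: centre of the underside.
- cool_block: Pink cooling block, 128 (x) x 86 x 30 mm, loose. Leave alone. Origin: centre of the underside.
- flask: Clear flat culture flask lying down, 36 mm high, with a light blue cap towards its +x; body 150 x 85 mm about the origin, cap end at x = +148 mm. Leave alone. Origin: centre of the body's underside.
- bottle: Amber bottle with blue cap, 60 mm across, 130 mm high, loose. Leave alone. Origin: centre of the underside.
- tip_box: White pipette-tip box with yellow insert, 120 (x) x 85 x 74 mm, loose. Leave alone. Origin: centre of the underside.
- dishes: Stack of three clear round dishes, 93 mm across, 44 mm high, loose. Leave alone. Origin: centre of the underside.
- marker: Black and blue marker pen, 143 mm long along its x (from -70 to +73 mm), 14 mm thick, lying loose. Leave alone. Origin: on its underside.
There are look-alikes about, which are no part of the job. There is more than one size of the spanner; the one meant has the size given above.

How it is judged:
By the outcome, as a careful person would: the job done as asked, in the order asked, and still so for the second after the job is handed in, with the robot touching nothing.
It also fails if it takes over 72 s, if anything falls off the work surface, if the arm or the gripper's body presses on something with over 40 N, if the wrist force passes 120 N, or if a joint passes its speed limit or range.

## Working session

There is one attempt and no reset: what is moved stays moved. The work goes in short steps, Python scripts to look and compute and a shell command to move; the robot and the scene stay as the last step left them, time stands still between calls to the robot, and variables do not carry over. Pictures are saved under pics/ and viewed, at most 10 in all, crops included, and the job is handed in when it is done.

```bash
mkdir -p pics
cat > h.py <<'E'
import numpy as np,cv2
from workcell import bot
def cam(n):
    s=bot.observe(); im=bot.read_camera(n); c=bot.calibration(n)
    K=np.array(c['K'],float);d=np.array(c['dist_coeffs'],float)
    if 'mount' in c:
        M=np.array(c['mount']);R=np.array(s['tool_rot']);p=np.array(s['position'])
        Rc=R@M[:3,:3];o=R@M[:3,3]+p      # cam->world
    else:
        A=cv2.Rodrigues(np.array(c['rvec'],float))[0];Rc=A.T;o=-A.T@np.array(c['tvec'],float).ravel()
    return im,(K,d,Rc,o)
def ray(C,uv,z):
    K,d,Rc,o=C
    q=cv2.undistortPoints(np.array(uv,float).reshape(-1,1,2),K,d).reshape(-1,2)
    v=np.c_[q,np.ones(len(q))]@Rc.T
    return o+v*((z-o[2])/v[:,2])[:,None]
def proj(C,P):
    K,d,Rc,o=C
    return cv2.projectPoints(np.array(P,float).reshape(-1,1,3),cv2.Rodrigues(Rc.T)[0],-Rc.T@o,K,d)[0].reshape(-1,2)
def save(n,im,crop=None,s=1):
    if crop: a,b,c,e=crop; im=im[b:e,a:c]
    cv2.imwrite(f'pics/{n}.png',cv2.resize(im[:,:,::-1],None,fx=s,fy=s,interpolation=cv2.INTER_CUBIC))
E
python3 - <<'E'
from h import *
import pickle
o={}
for n in ['top','side']:
    im,C=cam(n);save(n,im,s=1.5);o[n]=(im,C);print(n,C[3],C[2][:,2])
pickle.dump(o,open('o.pkl','wb'));print(bot.observe())
E
```

```text
top [ 0.50002954 -0.01238441  1.19915058] [ 0.06449554 -0.00402762 -0.99790987]
side [0.4392634  0.65845482 0.84701327] [ 0.11785402 -0.65675163 -0.74484073]
{'time': 0.1, 'joint_pos': array([-8.55015176e+01,  2.18392965e+01,  7.43778796e+01, -2.04386947e-04,
        8.38554591e+01, -1.23358842e+01]), 'joint_vel': array([-0.04514119, -0.09703564, -0.19215929, -0.1217114 , -0.02088176,
       -0.02261191]), 'tau': array([ 5.40965717e-03, -4.49218619e+01, -2.31654990e+01, -4.94597634e-05,
        3.65128581e-03, -1.21479155e-05]), 'position': array([ 0.15926095, -0.52619924,  0.23876809]), 'tool_rot': array([[ 9.57145864e-01,  2.89606259e-01, -1.02966734e-04],
       [ 2.89606154e-01, -9.57145067e-01,  1.26353952e-03],
       [ 2.67374852e-04, -1.23921143e-03, -9.99999196e-01]]), 'contact_force': array([ 0.09941793, -0.44857337, -0.62333782]), 'ft_torque': array([-0.02334833,  0.02656449, -0.0536581 ]), 'grasp_force': 0.0, 'opening': 1.0055681522056459}
```

View pics/top.png

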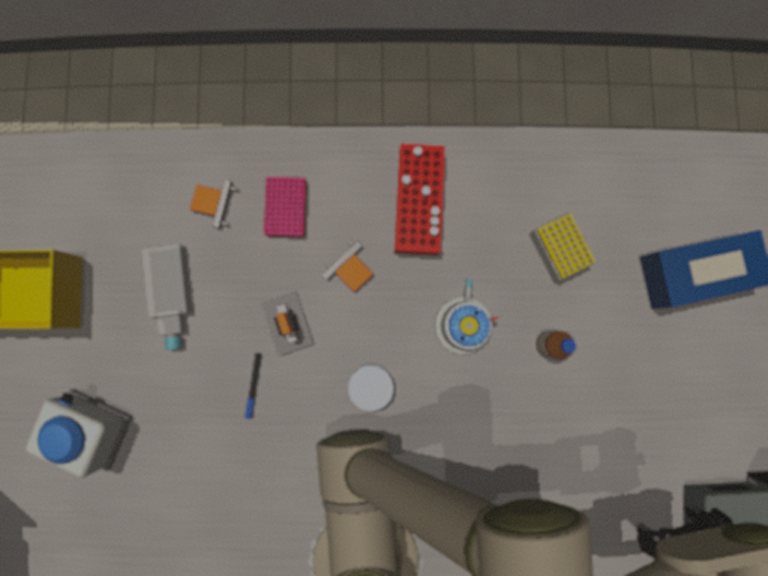

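View pics/side.png

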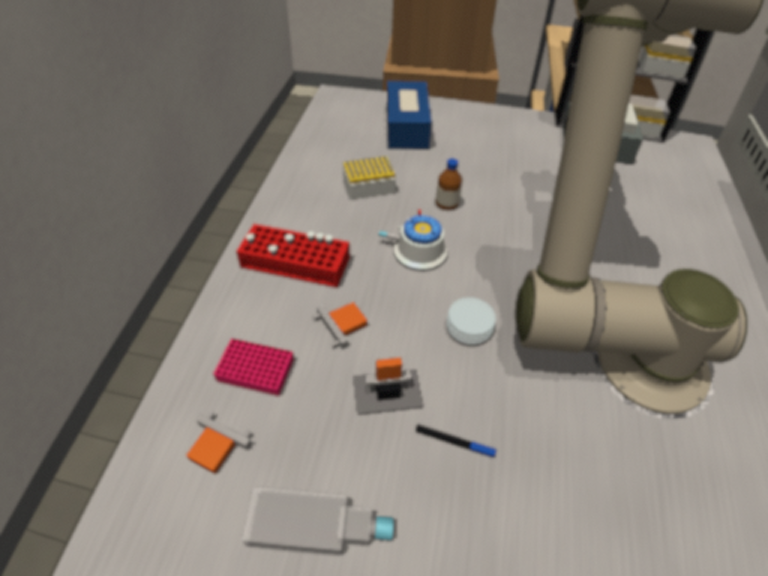

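The top view (768x576) shows three orange-handled spanners: A at (285,322), upright on the grey rest with the black block; B at (350,268), lying flat; C at (212,202), lying flat. A fits, since the spanner's origin starts within 5 mm of rest_top. The clamp is at (468,326), its nipple points up (+x) to (468,285), and the red lug is at (494,319). Next I'll confirm with an enlarged crop and measure.

Run:
```python
from h import *
import pickle
o=pickle.load(open('o.pkl','rb'));im,C=o['top']
a=cv2.resize(im[185:245,165:225],None,fx=6.5,fy=6.5,interpolation=cv2.INTER_CUBIC)
b=cv2.resize(im[180:240,280:340],None,fx=6.5,fy=6.5,interpolation=cv2.INTER_CUBIC)
save('crop',np.hstack([a,b]))
hsv=cv2.cvtColor(im,cv2.COLOR_RGB2HSV)
def seg(lo,hi,box,z,name):
    m=cv2.inRange(hsv,lo,hi);k=np.zeros_like(m);x0,y0,x1,y1=box;k[y0:y1,x0:x1]=m[y0:y1,x0:x1]
    ys,xs=np.nonzero(k);c=[xs.mean(),ys.mean()];print(name,len(xs),c,ray(C,c,z).round(4))
cl=(285,180,345,240)
seg((98,120,80),(125,255,255),cl,.076,'blue')
seg((20,120,80),(35,255,255),cl,.072,'yellow')
seg((172,120,80),(180,255,255),cl,.07,'lug')
seg((3,150,80),(15,255,255),(175,195,215,240),.09,'orange')
for uv,z,n in [((469,283),.03,'nipple'),]: print(n,ray(C,np.array(uv)/1.5,z))
# foot corners
f=np.array([[263,303],[296,292],[313,343],[280,355]])/1.5
P=ray(C,f,.008);print(P.round(3),P.mean(0),np.linalg.norm(np.diff(P,axis=0),axis=1))
im,C=o['side']
hsv=cv2.cvtColor(im,cv2.COLOR_RGB2HSV)
cl=(255,130,300,180)
seg((98,120,80),(125,255,255),cl,.076,'sblue')
seg((20,120,80),(35,255,255),cl,.072,'syellow')
seg((3,150,80),(15,255,255),(245,235,275,255),.085,'sorange')
```

```text
blue 249 [np.float64(312.859437751004), np.float64(217.5261044176707)] [[ 0.5019 -0.2158  0.076 ]]
yellow 90 [np.float64(312.2888888888889), np.float64(216.7111111111111)] [[ 0.5044 -0.2148  0.072 ]]
lug 0 [np.float64(nan), np.float64(nan)] [[nan nan nan]]
orange 56 [np.float64(188.875), np.float64(215.67857142857142)] [[0.5091 0.1601 0.09  ]]
nipple [[ 0.59389351 -0.22489641  0.03      ]]
[[0.554 0.217 0.008]
 [0.578 0.146 0.008]
 [0.468 0.109 0.008]
 [0.442 0.18  0.008]] [0.51041943 0.16284782 0.008     ] [0.07522422 0.11600558 0.0754845 ]
sblue 199 [np.float64(281.3065326633166), np.float64(152.9145728643216)] [[ 0.5014 -0.2055  0.076 ]]
syellow 42 [np.float64(281.54761904761904), np.float64(151.4047619047619)] [[ 0.502  -0.2176  0.072 ]]
sorange 188 [np.float64(258.8776595744681), np.float64(245.29787234042553)] [[0.5072 0.1681 0.085 ]]<stdin>:10: RuntimeWarning: Mean of empty slice.
  ret = ret.dtype.type(ret / rcount)
```

View pics/crop.png

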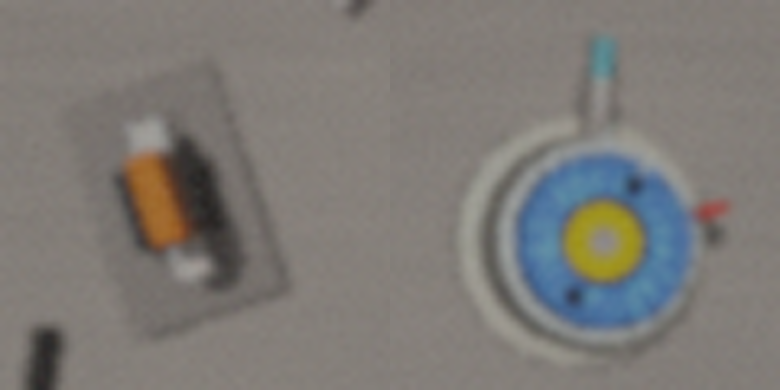

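The crop confirms A: its bar lies on the rest at about +19° yaw. The clamp's holes are visible at crop pixels (635,186) and (573,296), giving a hole-line yaw of about -29°. The lug is at (712,210). I'll take a wrist view of the clamp on the way, so I'm checking the mount first.

```bash
python3 - <<'E'
from h import *
c=bot.calibration('wrist');print(np.array(c['mount']).round(3),np.array(c['K']).round(0))
E
python3 -m inch '[[100,0.0217,-0.0131,0,0],[100,0.0217,-0.0131,0,0],[100,0.0217,-0.0131,0,0],[100,0.0217,-0.0131,0,0],[100,0.0217,-0.0131,0,0],[100,0.0217,-0.0131,0,0],[100,0.0217,-0.0131,0,0],[100,0.0217,-0.0131,0,0],[100,0.0217,-0.0131,0,0],[100,0.0217,-0.0131,0,0],[100,0.0217,-0.0131,0,0],[100,0.0217,-0.0131,0,0],[100,0.0217,-0.0131,0,0],[100,0.0217,-0.0131,0,0],[100,0.0217,-0.0131,0,0],[100,0,0,0,0],[100,0,0,0,0],[100,0,0,0,0]]'
```

```text
[[-0.001 -0.945 -0.327  0.083]
 [ 1.    -0.001 -0.001 -0.   ]
 [ 0.    -0.327  0.945 -0.134]
 [ 0.     0.     0.     1.   ]] [[309.   0. 261.]
 [  0. 309. 190.]
 [  0.   0.   1.]]
time: 1.6
position: [0.4136, -0.2443, 0.2391]
tool_rot: [[0.957, 0.29, -0.001], [0.29, -0.957, 0.0], [-0.0, -0.0, -1.0]]
contact_force: [-0.3, 0.3, -0.0]
opening: 0.998
grasp_force: 0.0
```

```bash
cat > ring.py <<'E'
from h import *
E
python3 - <<'E'
from h import *
import pickle
im,C=cam('wrist');pickle.dump((im,C),open('w1.pkl','wb'))
u=proj(C,[[.503,-.215,.076]])[0];print(u)
x,y=u.astype(int);x=min(max(x,80),432);y=min(max(y,70),314)
print(x-80,y-70);save('w1',im,(x-80,y-70,x+80,y+70),4)
E
```

```text
[258.86170564  70.58413151]
178 0
```

View pics/w1.png

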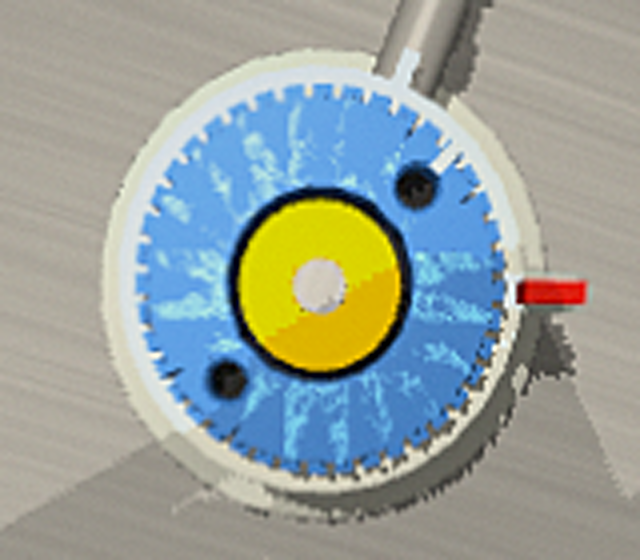

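The wrist view shows the holes at crop px (417,186) and (229,380), the white mark at (443,160), the rim open mark at (407,65), and the lug's inner end at (520,292).

```bash
python3 - <<'E'
from h import *
import pickle
im,C=pickle.load(open('w1.pkl','rb'))
f=lambda p:np.array(p)/4+[178-.375,0-.375]
H=ray(C,[f((417,186)),f((229,380))],.076);c=H.mean(0);d=H[0]-H[1]
print(H.round(4),c,np.linalg.norm(d),np.degrees(np.arctan2(d[1],d[0])))
for n,p in [('open',(405,75)),('lug',(525,292))]:
    q=ray(C,f(p),.070)[0]-c;print(n,np.linalg.norm(q[:2]),np.degrees(np.arctan2(q[1],q[0])))
hsv=cv2.cvtColor(im,cv2.COLOR_RGB2HSV);m=cv2.inRange(hsv,(20,120,80),(35,255,255))
n,l,s,cc=cv2.connectedComponentsWithStats(m);k=1+s[1:,4].argmax();print('disc',ray(C,cc[k],.0725),s[k])
E
python3 -m inch '[[100,0.01,-0.032,0,0],[100,0.01,-0.032,0,0],[100,0.01,-0.032,0,0],[100,0.01,-0.032,0,0],[100,0.01,-0.032,0,0],[100,0.01,-0.032,0,0],[100,0.01,-0.032,0,0],[100,0.01,-0.032,0,0],[100,0.01,-0.032,0,0],[100,0.01,-0.032,0,0],[100,0.01,-0.032,0,0],[100,0.01,-0.032,0,0],[100,0,0,0,0],[100,0,0,0,0],[100,0,0,0,0]]'
python3 - <<'E'
from h import *
import pickle
s=bot.observe();im,C=cam('wrist');pickle.dump((im,C),open('w2.pkl','wb'))
u=proj(C,[[.509,.160,.085]])[0];print(u,s['position'])
x,y=u.astype(int);x=min(max(x,80),432);y=min(max(y,70),314)
print(x-80,y-70);save('w2',im,(x-80,y-70,x+80,y+70),4)
E
```

```text
[[ 0.5285 -0.2286  0.076 ]
 [ 0.4766 -0.1998  0.076 ]] [ 0.50253718 -0.21419864  0.076     ] 0.059334791633167974 -29.003668050975982
open 0.04781674662134577 -6.072334235451468
lug 0.04702255500207704 -74.7389475509704
disc [[ 0.50263047 -0.21370473  0.0725    ]] [ 237   49   42   44 1249]
time: 2.9
position: [0.4177, 0.1573, 0.2392]
tool_rot: [[0.957, 0.289, -0.0], [0.289, -0.957, -0.0], [-0.0, 0.0, -1.0]]
contact_force: [-0.2, -0.9, 0.2]
opening: 1.003
grasp_force: 0.0
[288.17763885  77.21013521] [0.41770198 0.15730301 0.2392221 ]
208 7
```

View pics/w2.png

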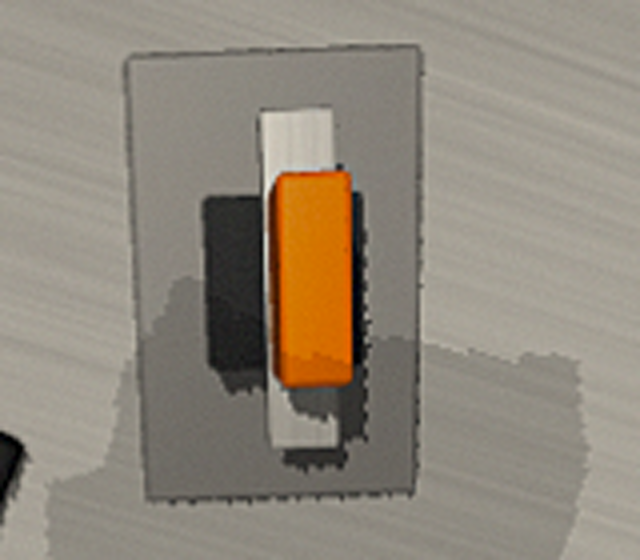

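The wrist view shows spanner A on the rest: handle top face corners at crop (281,172), (350,172), (352,385) and (281,386), and bar ends at (297,109) and (305,447).

Run:
```python
from h import *
import pickle
im,C=pickle.load(open('w2.pkl','rb'))
f=lambda p:np.array(p)/4+[208-.375,7-.375]
def quad(p,z,n):
    P=ray(C,f(p),z);c=P.mean(0);a=(P[0]+P[1]-P[2]-P[3])/2;w=P[0]-P[1]
    print(n,c.round(4),np.linalg.norm(a).round(4),np.linalg.norm(w).round(4),np.degrees(np.arctan2(a[1],a[0])).round(2))
quad([(280,172),(350,172),(352,385),(280,386)],.096,'handle')
quad([(260,110),(333,108),(340,447),(270,447)],.050,'bar')
quad([(127,58),(421,46),(415,495),(148,500)],.008,'foot')
quad([(205,197),(365,193),(365,368),(208,370)],.040,'block')
s=bot.observe();print(s['position'],np.degrees(np.arctan2(s['tool_rot'][1,0],s['tool_rot'][0,0])))
```

```text
handle [0.5084 0.1623 0.096 ] 0.043 0.0145 18.4
bar [0.5085 0.1622 0.05  ] 0.0794 0.0174 19.43
foot [0.5079 0.1658 0.008 ] 0.1183 0.0781 18.63
block [0.5079 0.1654 0.04  ] 0.0421 0.0399 18.24
[0.41778822 0.15701622 0.23929312] 16.73378533526425
```

```bash
python3 -m inch '[[70,0,0,0,-2.1],[70,0.0291,0.0081,0,0],[70,0.0291,0.0081,0,0],[70,0.0292,0.0081,0,0],[70,0,0,0.02,0],[70,0,0,0.03,0],[70,0,0,0.03,0],[70,0,0,0.02,0],[70,0,0,0,0],[70,0,0,0,0]]' 60
```

```text
time: 3.78
position: [0.5084, 0.1623, 0.1394]
tool_rot: [[0.947, 0.323, -0.001], [0.323, -0.947, -0.0], [-0.001, -0.0, -1.0]]
contact_force: [-0.4, 0.0, 0.6]
opening: 0.701
grasp_force: 0.0
```

```bash
python3 -m inch '[[70,0,0,0.02,0],[70,0,0,0.02,0],[70,0,0,0.02,0],[70,0,0,0.014,0],[70,0,0,0,0],[70,0,0,0,0],[0,0,0,0,0],[0,0,0,0,0],[0,0,0,0,0],[0,0,0,0,0],[0,0,0,0,0],[0,0,0,0,0],[0,0,0,0,0],[0,0,0,0,0],[0,0,0,0,0],[0,0,0,0,0]]' 80
```

```text
time: 5.12
position: [0.5086, 0.1635, 0.0662]
tool_rot: [[0.946, 0.325, 0.002], [0.325, -0.946, -0.0], [0.002, 0.001, -1.0]]
contact_force: [-0.1, -0.4, 6.3]
opening: 0.177
grasp_force: 78.0
```

```bash
python3 -m inch '[[0,0,0,-0.005,0],[0,0,0,-0.01,0],[0,0,0,-0.02,0],[0,0,0,-0.02,0],[0,0,0,-0.02,0],[0,0,0,-0.02,0],[0,0,0,0,0],[0,0,0,0,0],[0,0,0,0,0]]' 80
python3 - <<'E'
from h import *
s=bot.observe();im,C=cam('wrist');save('w3',im,s=1.3);print(s['contact_force'],s['ft_torque'])
E
```

```text
time: 5.87
position: [0.5076, 0.1636, 0.1596]
tool_rot: [[0.946, 0.324, -0.001], [0.324, -0.946, -0.0], [-0.001, -0.0, -1.0]]
contact_force: [0.1, -0.1, -2.2]
opening: 0.178
grasp_force: 77.9
[ 0.06198816 -0.10370839 -2.19881893] [ 0.02575601  0.01716864 -0.00355141]
```

View pics/w3.png

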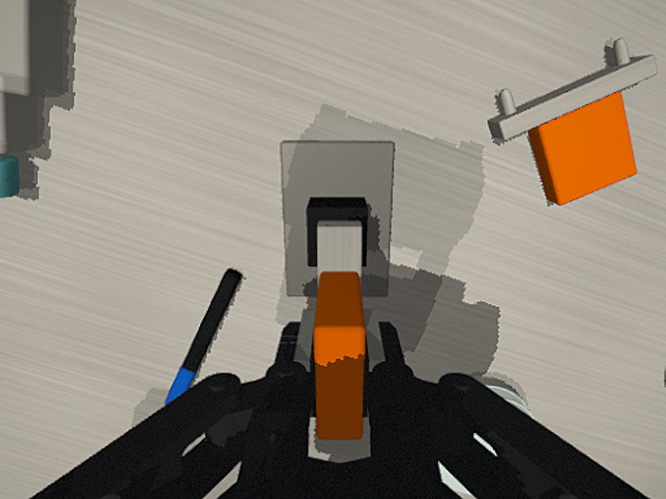

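The spanner is held square and clear of the rest. The bar's far end has corners at (318,221) and (361,221). I'll use those to measure its offset in the grip.

```bash
python3 - <<'E'
from h import *
im,C=cam('wrist');s=bot.observe()
z=s['position'][2]-.0262
P=ray(C,[(np.array(p)+.5)/1.3-.5 for p in [(318,221),(361,221)]],z+.010)
print((P-s['position'])@s['tool_rot'])
P=ray(C,[(np.array(p)+.5)/1.3-.5 for p in [(320,273),(360,273),(363,438),(316,438)]],z+.056)
print((P-s['position'])@s['tool_rot'])
E
python3 -m inch '[[0,-0.0107,0.0296,0,0],[0,-0.0107,0.0296,0,0],[0,-0.0107,0.0296,0,0],[0,-0.0107,0.0296,0,0],[0,-0.0107,0.0296,0,0],[0,-0.0107,0.0296,0,0],[0,-0.0107,0.0296,0,0],[0,-0.0107,0.0296,0,0],[0,-0.0107,0.0296,0,0],[0,-0.0107,0.0296,0,0],[0,-0.0107,0.0296,0,0],[0,-0.0107,0.0296,0,0],[0,0,0,0,7],[0,0,0,0,7],[0,0,0,0,7],[0,0,0,0,7],[0,0,0,0,7],[0,0,0,0,7],[0,0,0,0,6],[0,0,0,0,0]]'
```

```text
[[ 0.04174654 -0.00872303  0.01610755]
 [ 0.04172869  0.00790074  0.01609747]]
[[ 0.03931692 -0.00592771 -0.02988859]
 [ 0.03930564  0.00528956 -0.0298954 ]
 [-0.02027913  0.00730757 -0.02975703]
 [-0.02026817 -0.00833046 -0.02974753]]
time: 7.63
position: [0.5016, -0.2139, 0.1593]
tool_rot: [[0.872, -0.489, -0.002], [-0.489, -0.872, 0.001], [-0.002, -0.0, -1.0]]
contact_force: [-0.7, -0.2, -1.3]
opening: 0.18
grasp_force: 78.4
```

```bash
python3 -m inch '[[0,0,0,0.012,0],[0,0,0,0.012,0],[0,0,0,0.012,0],[0,0,0,0.004,0],[0,0,0,0,0],[0,0,0,0,0],[0,0,0,0.002,0],[0,0,0,0.002,0],[0,0,0,0.002,0],[0,0,0,0,0],[0,0,0,0,0]]'
python3 - <<'E'
from h import *
s=bot.observe();print(s['position'].round(4),s['contact_force'].round(1),s['ft_torque'].round(2));im,C=cam('wrist');save('w4',im,(120,60,440,300),2.5)
print(proj(C,[[.5285,-.2286,.076],[.4766,-.1998,.076],[.5025,-.2142,.076]]))
E
```

```text
time: 8.55
position: [0.5019, -0.214, 0.1144]
tool_rot: [[0.874, -0.486, -0.0], [-0.486, -0.874, -0.0], [-0.0, 0.0, -1.0]]
contact_force: [0.4, -0.3, -1.1]
opening: 0.176
grasp_force: 78.4
[ 0.5019 -0.214   0.1144] [ 0.4 -0.3 -1.1] [0.02 0.03 0.02]
[[259.29228681 178.90673635]
 [259.60770753 266.68392672]
 [259.4968731  225.20125675]]
```

View pics/w4.png

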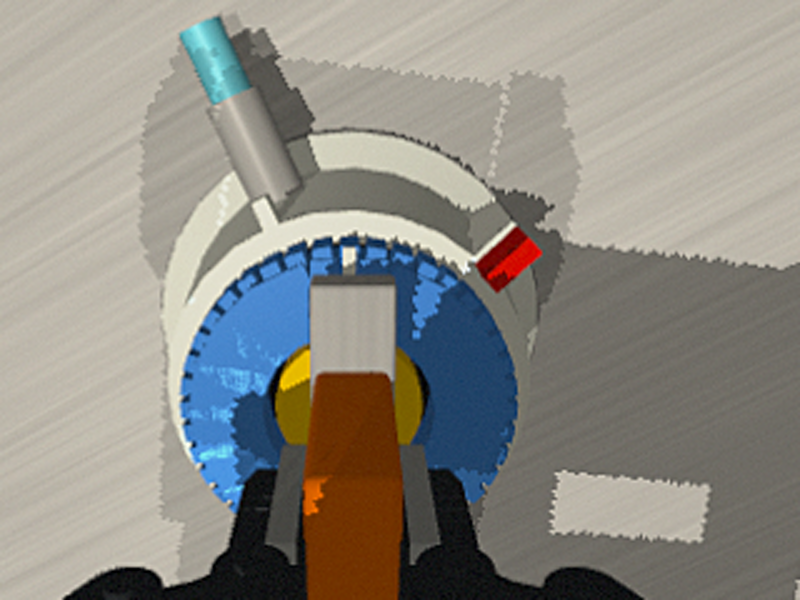

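The bar (mid column 353) lines up with the ring's white mark (349,260), so I'm pressing down in small steps.

```bash
python3 -m inch '[[0,0,0,0.0015,0],[0,0,0,0.0015,0],[0,0,0,0.0015,0],[0,0,0,0,0],[0,0,0,0,0]]'
```

```text
time: 9.02
position: [0.5019, -0.214, 0.1097]
tool_rot: [[0.874, -0.486, -0.0], [-0.486, -0.874, 0.0], [-0.0, 0.0, -1.0]]
contact_force: [0.3, 0.5, -1.7]
opening: 0.179
grasp_force: 78.4
```

Pins are 4 mm in with no contact force.

```bash
python3 -m inch '[[0,0,0,0.0015,0],[0,0,0,0.0015,0],[0,0,0,0.0015,0],[0,0,0,0.001,0],[0,0,0,0.001,0],[0,0,0,0.0005,0],[0,0,0,0,0],[0,0,0,0,0]]'
```

```text
time: 9.68
position: [0.5019, -0.2141, 0.1028]
tool_rot: [[0.874, -0.486, -0.0], [-0.486, -0.874, -0.0], [0.0, 0.0, -1.0]]
contact_force: [-0.3, 0.5, -1.4]
opening: 0.172
grasp_force: 78.4
```

```bash
python3 -m inch '[[0,0,0,0.0005,0],[0,0,0,0.0005,0],[0,0,0,0.0005,0],[0,0,0,0,0],[0,0,0,0,0]]'
```

```text
time: 10.1
position: [0.502, -0.2141, 0.1022]
tool_rot: [[0.874, -0.486, 0.001], [-0.486, -0.874, -0.001], [0.001, 0.0, -1.0]]
contact_force: [-2.1, 1.9, 6.3]
opening: 0.178
grasp_force: 79.7
```

Fully seated: the bar is on the ring, with about 8 N of upward reaction. Now I'll turn it clockwise.

```bash
python3 -m inch '[[0,0,0,0,2.5],[0,0,0,0,2.5],[0,0,0,0,2.5],[0,0,0,0,2.5],[0,0,0,0,2.5],[0,0,0,0,2.5],[0,0,0,0,2.5],[0,0,0,0,2.5],[0,0,0,0,0],[0,0,0,0,0]]'; python3 -c "
from h import *
s=bot.observe();print(s['ft_torque'].round(2),s['contact_force'].round(1))"
```

```text
time: 10.93
position: [0.5022, -0.2138, 0.1022]
tool_rot: [[0.655, -0.756, 0.001], [-0.756, -0.655, -0.0], [0.001, -0.001, -1.0]]
contact_force: [-1.1, 1.5, 7.5]
opening: 0.175
grasp_force: 79.6
[ 0.48  0.21 -0.07] [-1.1  1.5  7.5]
```

```bash
python3 -m inch '[[0,0,0,0,2.5],[0,0,0,0,2.5],[0,0,0,0,2.5],[0,0,0,0,2.5],[0,0,0,0,2.5],[0,0,0,0,2.5],[0,0,0,0,2.5],[0,0,0,0,2.5],[0,0,0,0,2.5],[0,0,0,0,0],[0,0,0,0,0]]'; python3 -c "
from h import *
s=bot.observe();print(s['ft_torque'].round(2),s['contact_force'].round(1),s['joint_pos'])"
```

```text
time: 11.85
position: [0.5024, -0.2135, 0.1022]
tool_rot: [[0.316, -0.949, 0.002], [-0.949, -0.316, 0.0], [0.0, -0.002, -1.0]]
contact_force: [-0.2, 4.8, 5.8]
opening: 0.178
grasp_force: 79.5
[ 0.75 -0.02 -0.02] [-0.2  4.8  5.8] [-3.54873542e+01  2.93107284e+01  8.67737666e+01  8.14192760e-02
  6.38601530e+01  1.26054915e+02]
```

```bash
python3 -m inch '[[0,0,0,0,1.5],[0,0,0,0,1.5],[0,0,0,0,1.5],[0,0,0,0,0],[0,0,0,0,0]]'; python3 -c "
from h import *
s=bot.observe();R=s['tool_rot'];print(s['ft_torque'].round(2),s['contact_force'].round(1),np.degrees(np.arctan2(R[1,0],R[0,0])))"
```

```text
time: 12.27
position: [0.5026, -0.2135, 0.1022]
tool_rot: [[0.241, -0.971, 0.002], [-0.971, -0.241, 0.0], [0.0, -0.002, -1.0]]
contact_force: [1.2, 4.3, 5.9]
opening: 0.179
grasp_force: 79.4
[ 0.81 -0.37 -0.03] [1.2 4.3 5.9] -76.06827465190867
```

```bash
python3 -m inch '[[0,0,0,0,1.5],[0,0,0,0,1.5],[0,0,0,0,0],[0,0,0,0,0]]'; python3 -c "
from h import *
s=bot.observe();R=s['tool_rot'];print(s['ft_torque'].round(2),s['contact_force'].round(1),np.degrees(np.arctan2(R[1,0],R[0,0])))"
```

```text
time: 12.6
position: [0.5033, -0.2134, 0.1022]
tool_rot: [[0.192, -0.981, 0.004], [-0.981, -0.192, -0.0], [0.001, -0.004, -1.0]]
contact_force: [4.9, 5.4, 4.0]
opening: 0.175
grasp_force: 79.8
[ 0.96 -0.91  1.02] [4.9 5.4 4. ] -78.94406707960371
```

Torque has jumped to 1 N·m at yaw -79°, about where the stop plus pin play should be. Checking by eye.

```bash
python3 -m inch '[[0,0,0,0,1.5],[0,0,0,0,0],[0,0,0,0,0]]'
python3 - <<'E'
from h import *
s=bot.observe();R=s['tool_rot'];print(s['ft_torque'].round(2),s['contact_force'].round(1),np.degrees(np.arctan2(R[1,0],R[0,0])))
im,C=cam('wrist');save('w5',im,(120,60,440,300),2.5)
E
```

```text
time: 12.85
position: [0.5033, -0.2134, 0.1022]
tool_rot: [[0.168, -0.986, 0.003], [-0.986, -0.168, -0.001], [0.001, -0.003, -1.0]]
contact_force: [4.6, 5.0, 3.9]
opening: 0.172
grasp_force: 85.3
[ 1.04 -0.93  1.8 ] [4.6 5.  3.9] -80.33335716838022
```

View pics/w5.png

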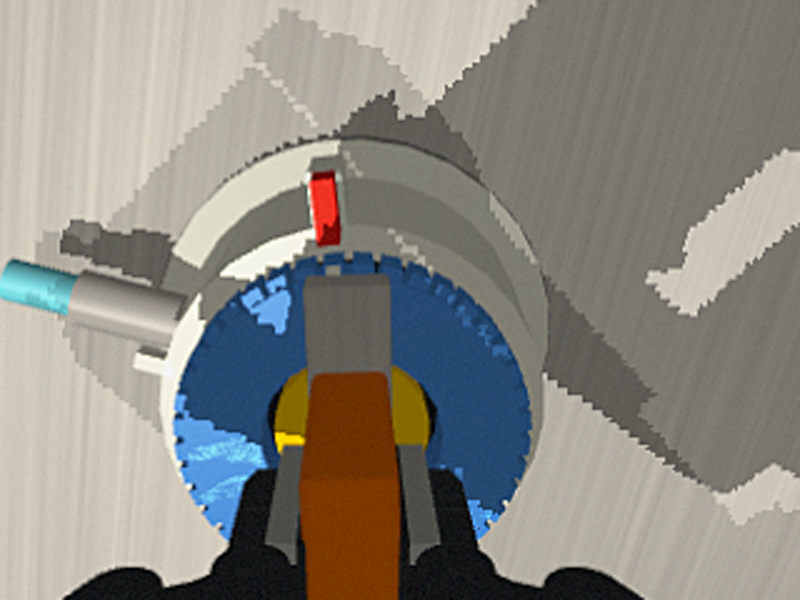

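The white mark (333,270) lies in line with the red lug (327,240), and torque is 1.8 N·m, so the ring is at its stop. I'll relax 4° (within pin play) and lift straight out.

```bash
python3 -m inch '[[0,0,0,0,-2],[0,0,0,0,-2],[0,0,0,0,0],[0,0,0,0,0],[0,0,0,-0.002,0],[0,0,0,-0.003,0]]'
python3 - <<'E'
from h import *
s=bot.observe();R=s['tool_rot'];print(s['ft_torque'].round(2),np.degrees(np.arctan2(R[1,0],R[0,0])))
E
```

```text
time: 13.4
position: [0.5027, -0.2136, 0.106]
tool_rot: [[0.232, -0.973, 0.002], [-0.973, -0.232, 0.001], [-0.0, -0.002, -1.0]]
contact_force: [6.6, 2.2, -5.8]
opening: 0.178
grasp_force: 78.0
[ 0.51 -1.21  0.21] -76.61234539087384
```

```bash
python3 -m inch '[[0,0,0,-0.003,0],[0,0,0,-0.003,0],[0,0,0,-0.003,0],[0,0,0,-0.004,0],[0,0,0,-0.01,0],[0,0,0,-0.02,0],[0,0,0,-0.02,0],[0,0,0,0,0],[0,0,0,0,0]]'
```

```text
time: 14.15
position: [0.5021, -0.2143, 0.1703]
tool_rot: [[0.232, -0.973, 0.002], [-0.973, -0.232, -0.001], [0.002, -0.001, -1.0]]
contact_force: [0.1, 0.3, -1.3]
opening: 0.174
grasp_force: 78.9
```

```bash
python3 -m inch '[[0,0,0,0,-6.82],[0,0,0,0,-6.82],[0,0,0,0,-6.82],[0,0,0,0,-6.82],[0,0,0,0,-6.82],[0,0,0,0,-6.82],[0,0,0,0,-6.82],[0,0,0,0,-6.82],[0,0,0,0,-6.82],[0,0,0,0,-6.82],[0,0,0,0,-6.82],[0,0,0,0,-6.82],[0,0,0,0,-6.82],[0,0,0,0,-6.82],[0,0,0,0,0]]' && python3 -m inch '[[0,0.0107,-0.0296,0,0],[0,0.0107,-0.0296,0,0],[0,0.0107,-0.0296,0,0],[0,0.0107,-0.0296,0,0],[0,0.0107,-0.0296,0,0],[0,0.0107,-0.0296,0,0],[0,0.0107,-0.0296,0,0],[0,0.0107,-0.0296,0,0],[0,0.0107,-0.0296,0,0],[0,0.0107,-0.0296,0,0],[0,0.0107,-0.0296,0,0],[0,0.0107,-0.0296,0,0],[0,0,0,0,0],[0,0,0,0,0]]'
python3 - <<'E'
from h import *
s=bot.observe();R=s['tool_rot'];print(s['position'].round(4),np.degrees(np.arctan2(R[1,0],R[0,0])),s['contact_force'].round(1))
im,C=cam('wrist');t,_=cam('top')
a=cv2.resize(im[140:384,140:384],(560,560),interpolation=cv2.INTER_CUBIC)
b=cv2.resize(t[185:245,282:342],(240,240),interpolation=cv2.INTER_CUBIC)
o=np.zeros((560,800,3),np.uint8);o[:,:560]=a;o[:240,560:]=b;save('w6',o)
E
```

```text
time: 15.4
position: [0.5014, -0.2138, 0.1682]
tool_rot: [[0.945, 0.328, -0.002], [0.328, -0.945, 0.001], [-0.001, -0.002, -1.0]]
contact_force: [-0.0, 0.4, -2.1]
opening: 0.175
grasp_force: 78.9
time: 16.57
position: [0.5077, 0.1648, 0.1685]
tool_rot: [[0.946, 0.323, -0.001], [0.323, -0.946, -0.0], [-0.001, -0.0, -1.0]]
contact_force: [-0.5, 0.3, -1.1]
opening: 0.173
grasp_force: 78.9
[0.5077 0.1648 0.1685] 18.873393716222832 [-0.5  0.3 -1.1]
```

View pics/w6.png

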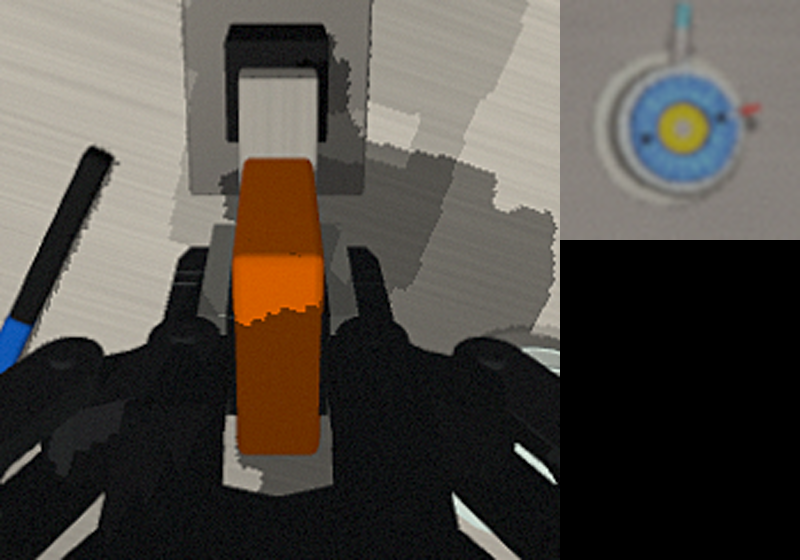

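The clamp stayed locked: the hole line (645,138)–(720,118) points at the lug (750,109). The spanner sits in the grip exactly as before. Lowering it onto the rest.

```bash
python3 -m inch '[[0,0,0,0.02,0],[0,0,0,0.02,0],[0,0,0,0.02,0],[0,0,0,0.02,0],[0,0,0,0.008,0],[0,0,0,0.004,0],[0,0,0,0.004,0],[0,0,0,0.003,0],[0,0,0,0,0],[0,0,0,0,0]]'
```

```text
time: 17.5
position: [0.5086, 0.1636, 0.0709]
tool_rot: [[0.946, 0.324, 0.001], [0.324, -0.946, 0.0], [0.001, 0.0, -1.0]]
contact_force: [0.3, 0.8, -0.7]
opening: 0.176
grasp_force: 79.1
```

```bash
python3 -m inch '[[0,0,0,0.001,0],[0,0,0,0.001,0],[0,0,0,0.001,0],[0,0,0,0.0005,0],[0,0,0,0,0],[0,0,0,0,0]]'
```

```text
time: 18.0
position: [0.5083, 0.1636, 0.0668]
tool_rot: [[0.946, 0.324, 0.0], [0.324, -0.946, -0.0], [0.0, 0.0, -1.0]]
contact_force: [0.0, -0.7, -1.9]
opening: 0.177
grasp_force: 79.1
```

```bash
python3 -m inch '[[0,0,0,0.0005,0],[0,0,0,0.0004,0],[0,0,0,0,0],[0,0,0,0,0]]'
```

```text
time: 18.33
position: [0.5083, 0.1636, 0.0662]
tool_rot: [[0.946, 0.324, 0.0], [0.324, -0.946, 0.0], [0.0, 0.0, -1.0]]
contact_force: [-2.6, -0.2, 4.1]
opening: 0.178
grasp_force: 79.9
```

Resting on the block. Releasing and retreating upward.

```bash
python3 -m inch '[[25,0,0,0,0],[35,0,0,0,0],[50,0,0,0,0],[70,0,0,0,0],[70,0,0,0,0],[70,0,0,0,0],[70,0,0,0,0],[70,0,0,-0.01,0],[70,0,0,-0.02,0],[70,0,0,-0.03,0],[70,0,0,-0.04,0],[70,0,0,-0.04,0],[70,0,0,-0.03,0],[70,-0.03,0,0,0],[70,-0.03,0,0,0],[70,-0.03,0,0,0],[70,0,0,0,0],[70,0,0,0,0],[70,0,0,0,0]]'
python3 - <<'E'
from h import *
im,C=cam('wrist');t,_=cam('top')
x,y=np.clip(proj(C,[[.509,.163,.05]])[0].astype(int),[70,70],[440,310])
a=cv2.resize(im[y-70:y+70,x-70:x+70],(400,400),interpolation=cv2.INTER_CUBIC)
b=cv2.resize(t[75:275,70:430],(400,222),interpolation=cv2.INTER_AREA)
c=cv2.resize(t[185:245,282:342],(178,178),interpolation=cv2.INTER_CUBIC)
o=np.zeros((400,800,3),np.uint8);o[:,:400]=a;o[:222,400:]=b;o[222:,400:578]=c;save('w7',o)
E
```

```text
time: 19.92
position: [0.4237, 0.1344, 0.2367]
tool_rot: [[0.946, 0.324, 0.002], [0.324, -0.946, 0.0], [0.002, 0.0, -1.0]]
contact_force: [-0.2, -0.1, 0.0]
opening: 0.703
grasp_force: 0.0
```

View pics/w7.png

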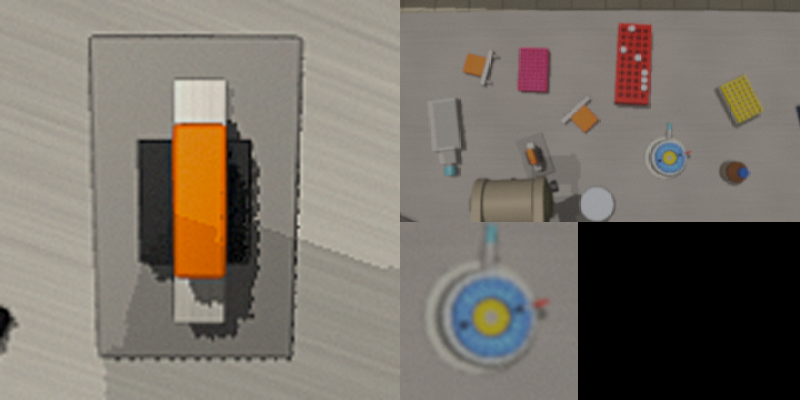

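The spanner stands upright on the black block (handle around (200,200)), the clamp's holes point at the lug, and the rest of the bench is undisturbed. Handing in.

```bash
python3 -c "
from workcell import bot
print(bot.finish_job())"
```

```text
the job is handed in; nothing more can be done
None
```

The ring is turned clockwise to its stop at the red lug, the spanner is back upright on its black rest and released, and the job was handed in at about 20 s; the disc's 2 mm drop was not measured directly.

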